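# Put the clockwork meeting timer in its holder and wind it up

## Task

Put the clockwork meeting timer back in its holder on the table, lifting it by its case and not by the key, and let go of it. Then wind it fully with its key, clockwise in several part turns, until it comes to its stop, leaving it sitting level in the holder. The case and key are light plastic and thin steel: handle them gently, squeezing with no more than about 20 N, and do not shift the mug, the stapler or the hole punch.

Things in the scene. Friction and masses are not known exactly. Their poses are not given: they have to be found in the camera images.
- timer: Loose clockwork timer: grey plastic block 90 mm long (x), 60 wide (y), 54 high, 0.4 to 0.65 kg, a white dial on its +x end, a steel winding key on the middle of its top. Origin: centre of the underside, z up. Grip the case across its 60 mm width. It starts standing on the table, where it would twist round when wound; the holder stops that.
- wing: The key's upright flat steel wing, 34 mm wide (x), 10 thick (y). Origin: on the key's axis at the case's top, 54 mm above the timer's underside; the wing stands 6 to 28 mm above it. Pinch it from above across the 10 mm. Below it a neck and a flat disc (radius 18 mm, 2.5 mm thick) turn with it; a black pointer on the disc points along the wing's +x.
- key (a joint): Key angle, rad; grows as it turns clockwise seen from above (winding). Starts at 0 to 0.6; 4.0 is the hard stop, fully wound: the pointer then points along the timer's +x, at the black bar on the case's top by the dial. Sprung: takes 0.06 N m at first, 0.09 near the stop. A click (friction) holds it where it is let go; forced, it can turn back.
- holder_in (a point): Centre of the inner floor of the holder, 5 mm above the table; x along its length, z up. The holder is a low aluminium open tray fixed to the table: outside 108 x 78 mm (x, y), 20 high, walls and floor 5 mm thick, inside 98 x 68 and 15 deep. The timer stands in it lengthwise, either way round, with 4 mm play on each side.
- mug: White mug, 80 mm across, 85 mm high, handle on its +y; origin at the centre of its underside. Bystander.
- stapler: Black stapler, 130 mm long (its x), 34 mm wide, 60 mm high; origin at the centre of its underside. Bystander.
- punch: Two-hole paper punch, 80 x 115 mm (x, y), 65 mm high; origin at the centre of its underside. Bystander.
Mind the look-alikes: they are no part of the job. Leave any blue or red look-alike of the timer alone. Several things look just like the part that bears holder_in: the one meant starts nearest to the robot's base.

How it is judged:
On the way, in this order (a step that is already met when the one before it is completed fails the run):
1. the timer stands in the holder, level on its floor, and the fingers have let go of it (horizontal distance between timer and holder_in below 0.012 m and z of timer in the frame of holder_in between -0.004 and 0.004 m and angle between timer's own z axis and vertical below 0.08 rad and contact force between the fingers and timer below 0.1 N), for 0.2 s.
2. the key is wound to its stop (within 0.2 rad) with the timer in the holder (horizontal distance between timer and holder_in below 0.012 m and z of timer in the frame of holder_in between -0.004 and 0.004 m and angle between timer's own z axis and vertical below 0.08 rad and value of joint key above 3.8 rad), for 0.2 s.
At the end, for the whole second after the job is handed in: The timer rests level on the holder's floor (centre within 12 mm, height within 4 mm, tilt under 0.08 rad), at rest and let go, and its key is wound to at least 3.8 of 4.0 rad (all of step 2 and contact force between the fingers and timer below 0.1 N and linear speed of timer below 0.02 m/s); the robot touches nothing.
It fails at once if the timer, case or key, is squeezed or pushed hard (more than 60 N in all over both fingers) (contact force between the fingers and timer above 60 N).
It fails at once if the timer is carried by its key (fingers on the wing while it is more than 25 mm up) (contact force between the fingers and wing above 1 N and height (world z) of timer above 0.025 m).
It fails at once if the mug is shifted more than 30 mm (distance of mug from where it was at the start of the episode above 0.03 m).
It fails at once if the stapler is shifted more than 30 mm (distance of stapler from where it was at the start of the episode above 0.03 m).
It fails at once if the punch is shifted more than 30 mm (distance of punch from where it was at the start of the episode above 0.03 m).
It also fails if it takes over 72 s, if anything falls off the work surface, if the arm or the gripper's body presses on something with over 40 N, if the wrist force passes 120 N, or if a joint passes its speed limit or range.

## Robot

A 6-joint arm with a two-finger parallel gripper is mounted at the origin on the work surface. World frame = base frame: x ahead of the robot, y to its left, z up, the work surface at z = 0. Lengths are in m, angles in rad, forces in N, time in s.
With the tool pointing down it reaches from about 0.35 to 0.875 m from the base axis. Payload 4.2 kg.
Tool frame: the origin (TCP) lies on the centre line of the jaws, within the pads' length; the fingertips stand ctrl.tips_ahead ahead of it and the grasp point (between the pads) lies 3 mm ahead of it (ctrl.tips_ahead is the distance from the TCP to the fingertips, in m); z points along the fingers, y is the line along which they close (so a half turn about z gives the same grasp; the last joint's range is limited). The gripper opens to 87 mm and grips with 3 to 60 N. Pads are 19 mm wide; open, the fingers measure 117 mm over their backs; the gripper's body (75 mm by 190 mm) begins 51 mm behind the grasp point.
Start: joints at [-0.857, 0.385, 0.008, 0, -1.194, -0.259], TCP at [0.275, -0.561, 0.245] pointing down, gripper open.
Joint ranges: [-3.14, 3.14], [-1.21, 2.06], [-1.07, 1.41], [-3.16, 2.05], [-2.99, -0.16], [-3.1, 3.1]. Speed limits (rad/s): [2.79, 2.79, 3.14, 3.14, 3.14, 3.14].

## Interface

Orientations are given as a unit quaternion [w, x, y, z].
In Python, from station import ctrl gives the robot as it stands.
- The arm moves only by the tool carry_out, never from a script. Its argument "deltas" is a list of rows, each a list of 3 entries, a list of its own where there are three numbers: the turn, a rotation vector about the tool's x, y, z in degrees, then the shift along the tool's x, y, z in mm, then the opening, from 0 (shut) to 1 (fully open). In form: [[[wx, wy, wz], [x, y, z], jaw], ...]. A call has 1 to 5 rows; each row is the pose to reach, as a shift and turn from the pose commanded when the call began, along the tool's axes at that moment; what a row does not reach only later rows make up. A row lasts 1/12 s, in which the tool goes at most 41.7 mm and 7.16 degrees, less where a joint would pass 70% of its speed; a pose out of reach is approached as far as the arm can. A call with a gripper value outside its range is refused whole. The fingers move at their own pace and stop on an object; the grip force is fixed at half the most. Time passes only in rows, so rows that repeat a pose let the fingers close. It gives the time, the measured TCP pose, the force, the opening and the grip force at its end, in the units of the state.
- ctrl.get_state(): the state, without advancing time (a new reading comes with each control period).
- ctrl.grab_frame(name): name is "scene" or "top" or "wrist"; returns the picture (400x640x3 uint8, red, green, blue); there is no depth.
- ctrl.calibration(name): a dict with "intrinsics" (3x3 intrinsics, pixels), "rvec" (rotation vector, rad) and "tvec" (3), from world to camera coordinates, as OpenCV has them. Camera axes: x right, y down, z forward; pixel columns grow to the right and rows downward; lengths in m; the calibration is good to about 2 mm. The wrist camera is an equidistant fisheye: a pixel r from the principal point sees the ray r / f radians off the axis. A picture is of the moment at which its call begins: read the wrist's pose just before it. calibration takes no time and is no camera call; for the wrist camera it gives the pose at the moment of the call.
- ctrl.finish_job(): hands the job in; it is judged then, once.
The state is a dict: "time": time; "joints": joint angles; "joint_velocities": joint speeds; "effort": joint torques, N m; "tcp_pos": TCP position; "tool_rot": TCP orientation; "contact_force": force on the tool from outside, world axes, zero at the start; "torque": the same for the moment, N m; "grip_width": finger opening in m; "grip_force": force on a finger pad.
Only numpy, scipy, OpenCV 4.12 (cv2) and the standard library are available. Lean on these libraries where they do the work, as an engineer would, in place of code of your own. Each camera call takes 0.05 s, during which the arm holds its last target. There are 200 camera calls.

## Working session

There is one attempt and no reset: what is moved stays moved. The work goes in short steps, Python scripts to look and compute and a tool call to move; the robot and the scene stay as the last step left them, time stands still between calls to the robot, and variables do not carry over. Pictures are saved under pics/ and viewed, at most 10 in all, crops included, and the job is handed in when it is done.

Besides the shell and the picture viewer there is one more tool, called after ">>>" as a command line: name --argument value ..., lists and objects as JSON in quotes. carry_out: Moves the arm, as the interface text tells. Its arguments: {"type":"object","properties":{"deltas":{"type":"array"}},"required":["deltas"]}

```bash
ls; mkdir -p pics
python3 - <<'E'
from station import ctrl
import cv2
print(ctrl.get_state(), ctrl.tips_ahead)
for n in("top","scene"):
    im=ctrl.grab_frame(n); cv2.imwrite(f"pics/{n}0.png",im[:,:,::-1]); c=ctrl.calibration(n); print(c)
E
```

```text
pics
{'time': 0.0, 'joints': array([-8.57405642e-01,  3.85538232e-01,  6.64215846e-03, -4.90737451e-04,
       -1.19402022e+00, -2.58597172e-01]), 'joint_velocities': array([-6.06334850e-04, -9.42987037e-05,  6.74135803e-04, -1.78973803e-03,
       -2.40416469e-03,  2.63975769e-04]), 'effort': array([ 8.24480449e-04, -3.90664530e+01,  1.87407267e+01,  4.21975806e+00,
        1.09693818e-02, -1.86603183e-04]), 'tcp_pos': array([ 0.27431896, -0.56096418,  0.24347824]), 'tool_rot': array([-2.93450323e-04, -2.25353741e-01,  9.74276406e-01,  1.04377398e-03]), 'contact_force': array([ 0.33951363, -0.31931629,  0.03361633]), 'torque': array([ 0.01861934, -0.00550896, -0.02664814]), 'grip_force': 0.0, 'grip_width': 0.0871141037225759} 0.022
{'intrinsics': array([[363.07994492,   0.        , 317.61909718],
       [  0.        , 363.07994492, 197.30372068],
       [  0.        ,   0.        ,   1.        ]]), 'rvec': array([ 2.12509183, -2.11713945,  0.20695431]), 'tvec': array([0.08729562, 0.54549216, 0.90119002])}
{'intrinsics': array([[460.03444949,   0.        , 317.25671243],
       [  0.        , 460.03444949, 208.26098281],
       [  0.        ,   0.        ,   1.        ]]), 'rvec': array([ 1.71301706,  1.83343406, -0.74506522]), 'tvec': array([-0.02589486, -0.36881781,  1.34684892])}
```

View pics/top0.png

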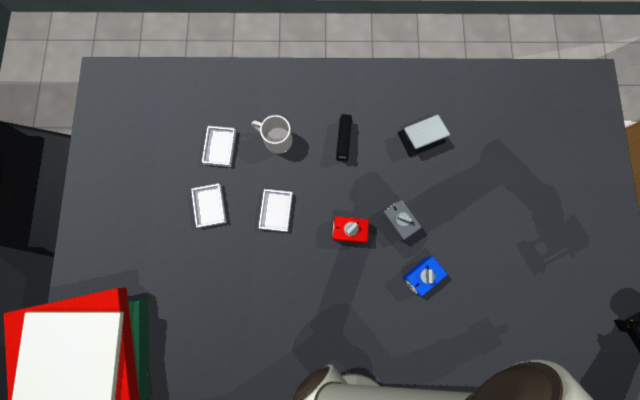

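View pics/scene0.png

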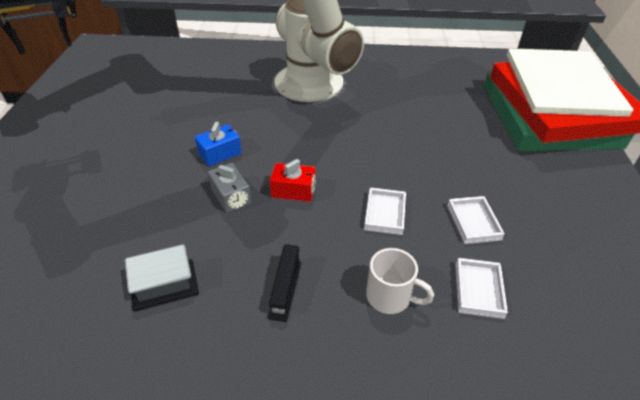

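Scene: grey timer at top px (403,221), with a blue look-alike (427,276) and a red one (350,229). There are three trays: A (276,211), B (209,206) and C (219,147). Next I measure their positions and distances from the base.

```bash
cat > h.py <<'E'
import cv2, numpy as np
from station import ctrl
def ray(n,uv,z,c=None):
    c=c or ctrl.calibration(n); R=cv2.Rodrigues(c["rvec"])[0]; K=c["intrinsics"]
    uv=np.atleast_2d(uv).astype(float)
    p=(uv-K[:2,2])/K[0,0]
    if n=="wrist":
        th=np.linalg.norm(p,axis=1,keepdims=True); d=np.c_[p/th*np.sin(th),np.cos(th)]
    else: d=np.c_[p,np.ones(len(p))]
    d=d@R; o=-R.T@c["tvec"]
    return (o+d*((z-o[2])/d[:,2])[:,None])[:,:2]
def rect(P):  # centre, size, yaw(deg) of long side
    (c,s,a)=cv2.minAreaRect((np.asarray(P)*1000).astype(np.float32))
    if s[0]<s[1]: s=s[::-1]; a+=90
    return np.round(c,1),np.round(s,1),round((a+90)%180-90,1)
def blobs(mask,amin):
    cs,_=cv2.findContours(mask.astype(np.uint8),cv2.RETR_EXTERNAL,cv2.CHAIN_APPROX_NONE)
    return [k[:,0,:] for k in cs if cv2.contourArea(k)>amin]
E
python3 - <<'E'
from h import *
im=cv2.imread("pics/top0.png"); v=im.max(2); s=v.astype(int)-im.min(2)
for k in blobs((v>140)&(s<25),300):
    m=k.mean(0)
    if 190<m[0]<300 and 120<m[1]<240: 
        P=ray("top",k,0.02); r=rect(P); print("tray",m.round(),*r,np.hypot(*r[0]))
sub=im[190:250,375:435]; print(sub[::4,::4].max(2))
cv2.imwrite("pics/c1.png",np.hstack([cv2.resize(im[190:250,375:435],(400,400),interpolation=cv2.INTER_CUBIC),cv2.resize(im[181:241,246:306],(400,400),interpolation=cv2.INTER_CUBIC)]))
E
```

```text
tray [275. 210.] [517.8 203.8] [109.9  79.4] -6.1 556.4631883602004
tray [208. 205.] [530.  386.7] [110.9  80. ] 11.2 656.0768933593074
tray [218. 145.] [699.8 367.6] [111.6  80.9] -4.8 790.4744145132087
tray [271. 128.] [752.7 214.6] [98.6 86.8] 34.5 782.6943528606809
[[ 72  70  71  72  72  81  82  80  80  80  79  81  78  68  68]
 [ 72  72  70  72  72  73  82  80  80  79  80  71  69  69  69]
 [ 73  70  71  71  72  70  77  80  80  79  71  69  67  68  68]
 [ 72  71  72  72  69  80 117 113  73  69  69  68  68  68  68]
 [ 71  70  71  70 145 105 120 121  78  68  69  68  68  66  68]
 [ 70  67  66 121 122  87 120 124 120  70  69  68  68  68  69]
 [ 64  61  57 122 124 122 157 178 148 114  67  69  68  69  69]
 [ 62  60  57  58 118 119  92 173 187 142  89  68  68  70  68]
 [ 63  62  60  55  88 114 169 160  92  46 118  71  68  68  69]
 [ 56  62  61  61  58 110 118 126 122 120 120 119  69  70  69]
 [ 36  63  60  59  57  59 122 123 122 121 113  45  44  67  75]
 [ 42  69  64  60  61  57  68 122 122  86  44  41  40  66  78]
 [ 47  71  70  59  60  61  56  97  48  42  41  42  67  77  78]
 [ 54  70  70  70  61  63  69  48  42  42  47  68  68  78  78]
 [ 53  77  71  77  79  68  70  68  69  56  68  67  75  78  78]]
```

View pics/c1.png

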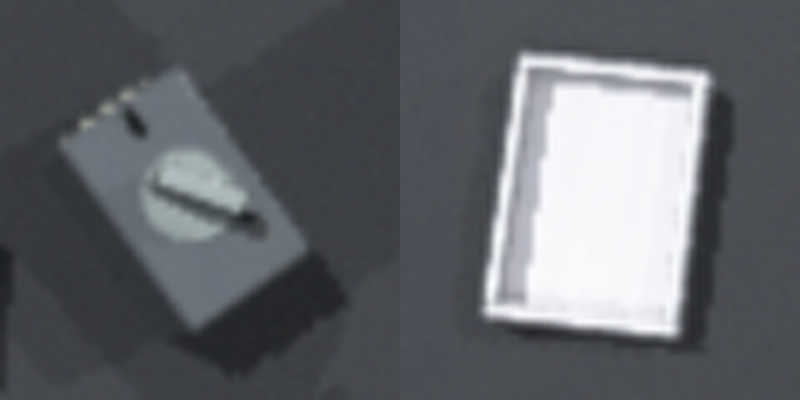

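Crop: the left half shows the grey timer, with the dial at its upper-left end (+x up-left) and the key on top. The right half is tray A, the nearest to the base at 0.556 m (B 0.656, C 0.790), so it bears holder_in. Now the timer pose and the first move.

```bash
cat >> h.py <<'E'
from scipy.spatial.transform import Rotation as Ro
def delta(x,y,z,yaw,verbose=True):
    """tool-frame delta to TCP (x,y,z m), tool y at yaw (deg, mod 180 nearest), tool down"""
    s=ctrl.get_state(); q=s["tool_rot"]; R=Ro.from_quat([q[1],q[2],q[3],q[0]])
    out=[]
    for w in (yaw,yaw+180):
        a=np.deg2rad(w); ty=[np.cos(a),np.sin(a),0]; tz=[0,0,-1]; T=np.c_[np.cross(ty,tz),ty,tz]
        out.append((R.inv()*Ro.from_matrix(T)).as_rotvec(degrees=True))
    out.sort(key=np.linalg.norm)
    d=R.inv().apply(np.array([x,y,z])-s["tcp_pos"])*1000
    print("rot",out[0].round(1),"alt",out[1].round(1),"shift",d.round(1),"q6",s["joints"][5].round(2),"tcp",s["tcp_pos"].round(4),"F",s["contact_force"].round(1),"grip",round(s["grip_width"]*1000,1),round(s["grip_force"],1),"t",s["time"])
E
python3 - <<'E'
from h import *
im=cv2.imread("pics/top0.png"); v=im.max(2).astype(int); s=v-im.min(2)
for k in blobs((v>95)&(s<45),300):
    m=k.mean(0)
    if 380<m[0]<425 and 190<m[1]<250: r=rect(ray("top",cv2.convexHull(k)[:,0],0.054)); print("timer",m.round(),*r)
im0=im[:,:,0].astype(int); im2=im[:,:,2].astype(int)
for n,mk in (("blue",im0-im2>60),("red",im2-im0>80)):
    for k in blobs(mk,300):
        m=k.mean(0)
        if 320<m[0]<460: print(n,*rect(ray("top",k,0.054)))
x,y=r[0]/1000; print(x,y)
delta(x,y,0.15,r[2]+90)
E
```

```text
timer [402. 218.] [ 490.2 -129.4] [90.7 57.9] 32.8
blue [ 345.5 -181.2] [97. 68.] -51.6
red [461.6   4.6] [89.8 62.2] 84.3
0.49019999999999997 -0.12940000000000002
rot [ 0.1  0.  -6.8] alt [  0.   -0.2 173.2] shift [-383.5  292.8   94.1] q6 -0.26 tcp [ 0.2743 -0.561   0.2436] F [ 0.1 -0.1 -1.2] grip 87.0 0.0 t 0.1
```

>>> carry_out --deltas '[[[0,0,-2],[-30,23,0],1],[[0,0,-4],[-62,47,5],1],[[0,0,-7],[-94,71,10],1],[[0,0,-7],[-126,95,15],1],[[0,0,-7],[-158,119,20],1]]'

```text
time: 0.52
tcp_pos: [0.3644, -0.3833, 0.2239]
tool_rot: [-0.0, -0.284, 0.959, 0.0]
contact_force: [2.0, -0.2, -0.5]
grip_width: 0.0872
grip_force: 0.0
```

>>> carry_out --deltas '[[[0,0,0],[-31,24,5],1],[[0,0,0],[-62,48,10],1],[[0,0,0],[-93,72,15],1],[[0,0,0],[-124,96,20],1],[[0,0,0],[-155,120,25],1]]'

```text
time: 0.93
tcp_pos: [0.4286, -0.1981, 0.1992]
tool_rot: [-0.0, -0.284, 0.959, 0.0]
contact_force: [1.7, -0.0, -0.5]
grip_width: 0.087
grip_force: 0.0
```

Run:
```python
from h import *
delta(.4902,-.1294,0.16,122.8)
```

```text
rot [ 0.  -0.   0.3] alt [   0.     0.  -179.7] shift [-89.1  24.   39.2] q6 -0.91 tcp [ 0.4286 -0.1981  0.1992] F [ 1.7 -0.  -0.5] grip 87.0 0.0 t 0.9333
```

>>> carry_out --deltas '[[[0,0,0],[-36,10,14],1],[[0,0,0],[-72,20,28],1],[[0,0,0],[-88,24,39],1],[[0,0,0],[-88,24,39],1],[[0,0,0],[-88,24,39],1]]'

```text
time: 1.35
tcp_pos: [0.4888, -0.1315, 0.1594]
tool_rot: [-0.002, -0.285, 0.958, 0.0]
contact_force: [0.2, -0.5, 0.2]
grip_width: 0.0869
grip_force: 0.0
```

Run:
```python
from h import *
delta(.4902,-.1294,0.043,122.8)
c=ctrl.calibration("wrist"); im=ctrl.grab_frame("wrist"); cv2.imwrite("pics/w1.png",im[:,:,::-1]); np.save("w1.npy",c,allow_pickle=True); print(c)
```

```text
rot [ 0.1 -0.2  0.3] alt [   0.3    0.2 -179.7] shift [ -2.6   0.8 116.4] q6 -1.05 tcp [ 0.4888 -0.1315  0.1594] F [ 0.2 -0.5  0.2] grip 86.9 0.0 t 1.35
{'intrinsics': array([[309.70691629,   0.        , 319.27779839],
       [  0.        , 309.70691629, 199.5426903 ],
       [  0.        ,   0.        ,   1.        ]]), 'rvec': array([-1.42688137, -2.63251245, -0.35350084]), 'tvec': array([ 0.37684349, -0.33544649,  0.21979844])}
```

View pics/w1.png

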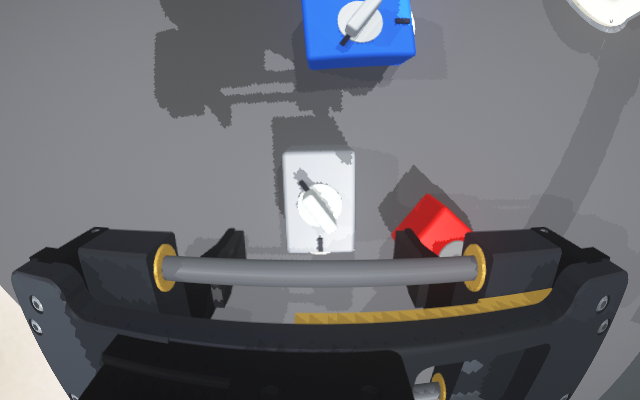

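Wrist view: case top spans about px x 284–354, y 152–253; pointer tip at (304,186), disc centre (320,205), black bar (320,243). I'll refine the pose and key angle from this view.

Run:
```python
from h import *
c=np.load("w1.npy",allow_pickle=True).item(); im=cv2.imread("pics/w1.png"); v=im.max(2).astype(int); s=v-im.min(2)
C=ray("wrist",[[284,153],[353.5,153],[353,252],[287,252]],0.054,c); print(C.round(4), C.mean(0), [np.linalg.norm(C[i]-C[i-1]).round(4) for i in range(4)])
print("yaw",np.rad2deg(np.arctan2(*(C[2]+C[3]-C[0]-C[1])[::-1])))
D=ray("wrist",[[320,205],[303,185],[320,243]],0.056,c); print(D.round(4))
a=lambda p:np.rad2deg(np.arctan2(p[1],p[0])); print("disc->ptr yaw",a(D[1]-D[0]),"disc->bar",a(D[2]-D[0]))
delta(*C.mean(0),0.043,a(C[2]+C[3]-C[0]-C[1])+90)
```

```text
[[ 0.4677 -0.1788]
 [ 0.4374 -0.1321]
 [ 0.5085 -0.0832]
 [ 0.5401 -0.1317]] [ 0.4884146  -0.13144982] [np.float64(0.0863), np.float64(0.0557), np.float64(0.0864), np.float64(0.0579)]
yaw 33.79237532688565
[[ 0.4878 -0.1313]
 [ 0.4812 -0.152 ]
 [ 0.5162 -0.1127]]
disc->ptr yaw -107.67166900083197 disc->bar 33.12776220712428
rot [ 0.1 -0.1 -0.7] alt [-1.000e-01 -1.000e-01  1.793e+02] shift [ -0.4   0.7 117.1] q6 -1.05 tcp [ 0.4887 -0.1322  0.1601] F [-0.7 -0.1  0.3] grip 86.8 0.0 t 1.4
```

>>> carry_out --deltas '[[[0,0,0],[-1,1,35],1],[[0,0,0],[-1,1,70],1],[[0,0,0],[-1,1,100],1],[[0,0,0],[-1,1,116],0.85],[[0,0,0],[-1,1,116],0.75]]'

```text
time: 1.82
tcp_pos: [0.4863, -0.1319, 0.0418]
tool_rot: [-0.004, -0.283, 0.959, 0.001]
contact_force: [0.4, -0.4, -0.2]
grip_width: 0.0801
grip_force: 0.0
```

>>> carry_out --deltas '[[[0,0,0],[0,0,0],0.72],[[0,0,0],[0,0,0],0.7],[[0,0,0],[0,0,0],0.69],[[0,0,0],[0,0,0],0.68],[[0,0,0],[0,0,0],0.68]]'

```text
time: 2.23
tcp_pos: [0.4902, -0.1305, 0.0459]
tool_rot: [0.001, -0.284, 0.959, -0.0]
contact_force: [-1.1, 0.7, 6.3]
grip_width: 0.06
grip_force: 10.4
```

Run:
```python
from h import *
delta(.489,-.1305,0.043,123.3)
```

```text
rot [-0.1  0.1 -0.2] alt [2.000e-01 1.000e-01 1.798e+02] shift [1.  0.6 2.9] q6 -1.05 tcp [ 0.4902 -0.1305  0.0459] F [-1.1  0.7  6.3] grip 60.0 10.4 t 2.2333
```

>>> carry_out --deltas '[[[0,0,0],[0,0,0],0.68],[[0,0,0],[0,0,0],0.675]]'

```text
time: 2.4
tcp_pos: [0.4902, -0.1304, 0.0459]
tool_rot: [0.001, -0.285, 0.959, -0.0]
contact_force: [-1.6, 2.0, 6.5]
grip_width: 0.0598
grip_force: 29.9
```

>>> carry_out --deltas '[[[0,0,0],[0,0,0],0.675],[[0,0,0],[0,0,-6],0.675],[[0,0,0],[0,0,-15],0.675],[[0,0,0],[0,0,-15],0.675]]'

```text
time: 2.73
tcp_pos: [0.4902, -0.1305, 0.0608]
tool_rot: [0.001, -0.285, 0.959, -0.0]
contact_force: [0.2, -0.2, -4.9]
grip_width: 0.0597
grip_force: 29.9
```

>>> carry_out --deltas '[[[0,0,0],[0,0,0],0.684],[[0,0,0],[0,0,0],0.684]]'

```text
time: 2.9
tcp_pos: [0.4893, -0.1305, 0.0593]
tool_rot: [-0.0, -0.284, 0.959, 0.0]
contact_force: [-0.8, -0.3, -4.8]
grip_width: 0.0602
grip_force: 19.6
```

>>> carry_out --deltas '[[[0,0,0],[0,0,0],0.684],[[0,0,0],[0,0,0],0.684]]'

```text
time: 3.07
tcp_pos: [0.4893, -0.1305, 0.0591]
tool_rot: [-0.0, -0.284, 0.959, 0.0]
contact_force: [0.4, -1.1, -4.4]
grip_width: 0.06
grip_force: 19.4
```

Run:
```python
from h import *
delta(.518,.204,0.13,83.9)
```

```text
rot [ 0.  -0.1 39.1] alt [ 1.000e-01  0.000e+00 -1.409e+02] shift [-206.4  264.8  -70.9] q6 -1.05 tcp [ 0.4893 -0.1305  0.0591] F [ 0.4 -1.1 -4.4] grip 60.0 19.4 t 3.0667
```

>>> carry_out --deltas '[[[0,0,0],[0,0,-25],0.684],[[0,0,0],[0,0,-55],0.684],[[0,0,6],[-12,16,-72],0.684],[[0,0,12],[-30,39,-76],0.684],[[0,0,18],[-48,62,-76],0.684]]'

```text
time: 3.48
tcp_pos: [0.4969, -0.0518, 0.1373]
tool_rot: [0.002, -0.127, 0.992, 0.0]
contact_force: [0.8, -0.0, -4.3]
grip_width: 0.0601
grip_force: 19.4
```

Run:
```python
from h import *
delta(.518,.204,0.13,83.9)
```

```text
rot [ 0.   0.2 20.7] alt [  -0.3    0.  -159.3] shift [-85.  242.2   7.5] q6 -1.54 tcp [ 0.4969 -0.0518  0.1373] F [ 0.8 -0.  -4.3] grip 60.1 19.4 t 3.4833
```

>>> carry_out --deltas '[[[0,0,5],[-10,28,0],0.684],[[0,0,10],[-20,57,0],0.684],[[0,0,15],[-30,86,0],0.684],[[0,0,20.5],[-40,115,0],0.684],[[0,0,20.5],[-50,143,0],0.684]]'

```text
time: 3.9
tcp_pos: [0.5066, 0.1002, 0.1352]
tool_rot: [-0.0, 0.049, 0.999, -0.0]
contact_force: [0.9, -0.4, -4.8]
grip_width: 0.0597
grip_force: 19.4
```

Run:
```python
from h import *
delta(.518,.204,0.13,83.9)
```

```text
rot [-0.  -0.1  0.5] alt [ 1.000e-01 -0.000e+00 -1.795e+02] shift [ -1.2 104.5   5.1] q6 -2.18 tcp [0.5066 0.1002 0.1352] F [ 0.9 -0.4 -4.8] grip 59.7 19.4 t 3.9
```

>>> carry_out --deltas '[[[0,0,0.5],[0,30,0],0.684],[[0,0,0.5],[0,60,0],0.684],[[0,0,0.5],[-1,90,5],0.684],[[0,0,0.5],[-1,104,10],0.684],[[0,0,0.5],[-1,104,15],0.684]]'

```text
time: 4.32
tcp_pos: [0.5185, 0.2052, 0.1199]
tool_rot: [0.0, 0.05, 0.999, 0.0]
contact_force: [0.1, -0.6, -4.7]
grip_width: 0.0601
grip_force: 19.4
```

>>> carry_out --deltas '[[[0,0,0],[0,0,0],0.684],[[0,0,0],[0,0,0],0.684]]'

```text
time: 4.48
tcp_pos: [0.5171, 0.201, 0.1195]
tool_rot: [-0.001, 0.052, 0.999, -0.001]
contact_force: [-0.3, -0.8, -4.6]
grip_width: 0.06
grip_force: 19.4
```

Run:
```python
from h import *
delta(.518,.204,0.05,83.9)
c=ctrl.calibration("wrist"); im=ctrl.grab_frame("wrist"); cv2.imwrite("pics/w2.png",im[:,:,::-1]); np.save("w2.npy",c,allow_pickle=True)
```

```text
rot [-0.1 -0.1  0.1] alt [   0.2   -0.2 -179.9] shift [-0.8  3.2 69.5] q6 -2.34 tcp [0.5171 0.201  0.1195] F [-0.3 -0.8 -4.6] grip 60.0 19.4 t 4.4833
```

View pics/w2.png

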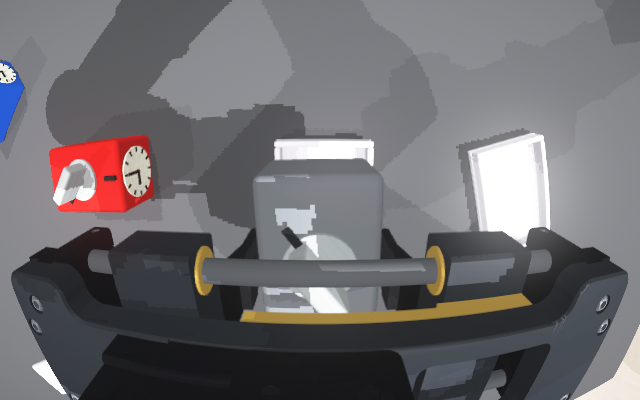

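Run:
```python
from h import *
c=np.load("w2.npy",allow_pickle=True).item()
R=cv2.Rodrigues(c["rvec"])[0]; print("cam",-R.T@c["tvec"])
T=ray("wrist",[[254,179],[383,179],[263,160],[378,160]],0.1276,c); print(T.round(4), np.linalg.norm(T[0]-T[1]),np.linalg.norm(T[2]-T[3]))
A=ray("wrist",[[275,141],[373.5,141]],0.02,c); print("tray",A.round(4),np.linalg.norm(A[0]-A[1]),np.rad2deg(np.arctan2(*(A[0]-A[1])[::-1])))
d=-6.1*np.pi/180; f=np.array([np.cos(d),np.sin(d)])
print("tray centre",A.mean(0)+.054*f,"timer centre",T[:2].mean(0)+.045*f)
s=ctrl.get_state(); print(s["tcp_pos"])
im=ctrl.grab_frame("scene"); cv2.imwrite("pics/s2.png",cv2.resize(im[100:260,300:540,::-1],(780,520),interpolation=cv2.INTER_CUBIC))
```

```text
cam [0.44511143 0.20920437 0.26037946]
[[0.4689 0.1772]
 [0.4748 0.2341]
 [0.4609 0.1824]
 [0.4662 0.2324]] 0.057222914733362384 0.05021847264292717
tray [[0.46   0.1722]
 [0.4678 0.2487]] 0.07687230314403697 -95.89273004332215
tray centre [0.51759542 0.20472628] timer centre [0.51659553 0.20083666]
[0.51749103 0.20092776 0.12009427]
```

>>> carry_out --deltas '[[[0,0,0],[-1,3.5,15],0.684],[[0,0,0],[-1,3.5,35],0.684],[[0,0,0],[-1,3.5,50],0.684],[[0,0,0],[-1,3.5,50],0.684],[[0,0,0],[-1,3.5,50],0.684]]'

```text
time: 5.0
tcp_pos: [0.5193, 0.2044, 0.0705]
tool_rot: [-0.0, 0.052, 0.999, -0.001]
contact_force: [0.1, 0.2, -4.3]
grip_width: 0.0603
grip_force: 19.5
```

Run:
```python
from h import *
delta(.518,.2045,0.051,83.9)
```

```text
rot [-0.1 -0.1  0.1] alt [ 1.000e-01 -1.000e-01 -1.799e+02] shift [ 1.3 -0.1 19.5] q6 -2.34 tcp [0.5193 0.2044 0.0705] F [ 0.1  0.2 -4.3] grip 60.3 19.5 t 5.0
```

>>> carry_out --deltas '[[[0,0,0],[1,0,6],0.684],[[0,0,0],[1,0,12],0.684],[[0,0,0],[1,0,16],0.684],[[0,0,0],[1,0,18],0.684],[[0,0,0],[1,0,18],0.684]]'

```text
time: 5.42
tcp_pos: [0.5182, 0.2055, 0.0522]
tool_rot: [-0.0, 0.052, 0.999, -0.0]
contact_force: [-0.3, -0.9, -5.2]
grip_width: 0.0601
grip_force: 19.4
```

>>> carry_out --deltas '[[[0,0,0],[0,0,1],0.684],[[0,0,0],[0,0,2],0.684],[[0,0,0],[0,0,2],0.684]]'

```text
time: 5.67
tcp_pos: [0.5187, 0.2059, 0.051]
tool_rot: [0.0, 0.052, 0.999, 0.0]
contact_force: [-0.9, -0.8, -3.2]
grip_width: 0.06
grip_force: 19.5
```

>>> carry_out --deltas '[[[0,0,0],[0,0,1],0.684],[[0,0,0],[0,0,1],0.684],[[0,0,0],[0,0,1],0.75],[[0,0,0],[0,0,1],0.95],[[0,0,0],[0,0,1],1]]'

```text
time: 6.08
tcp_pos: [0.519, 0.206, 0.05]
tool_rot: [0.001, 0.052, 0.999, 0.0]
contact_force: [0.5, -0.4, -0.3]
grip_width: 0.0716
grip_force: 0.0
```

>>> carry_out --deltas '[[[0,0,0],[0,0,0],1],[[0,0,0],[0,0,0],1],[[0,0,0],[0,0,-25],1],[[0,0,0],[0,0,-60],1],[[0,0,0],[0,0,-80],1]]'

```text
time: 6.5
tcp_pos: [0.5195, 0.2061, 0.1322]
tool_rot: [0.001, 0.051, 0.999, 0.001]
contact_force: [0.8, 0.9, -0.2]
grip_width: 0.087
grip_force: 0.0
```

>>> carry_out --deltas '[[[0,0,0],[20,0,-10],1],[[0,0,0],[30,0,-20],1],[[0,0,0],[30,0,-20],1],[[0,0,0],[30,0,-20],1]]'

```text
time: 6.83
tcp_pos: [0.4887, 0.2091, 0.1502]
tool_rot: [0.001, 0.051, 0.999, 0.001]
contact_force: [0.0, -0.6, 0.2]
grip_width: 0.0872
grip_force: 0.0
```

Run:
```python
from h import *
delta(.518,.2045,0.10,83.9)
c=ctrl.calibration("wrist"); im=ctrl.grab_frame("wrist"); cv2.imwrite("pics/w3.png",im[:,:,::-1]); np.save("w3.npy",c,allow_pickle=True)
```

```text
rot [0.1 0.1 0.2] alt [-1.000e-01  1.000e-01 -1.798e+02] shift [-29.6  -1.6  50.2] q6 -2.38 tcp [0.4887 0.2091 0.1502] F [ 0.  -0.6  0.2] grip 87.2 0.0 t 6.8333
```

View pics/w3.png

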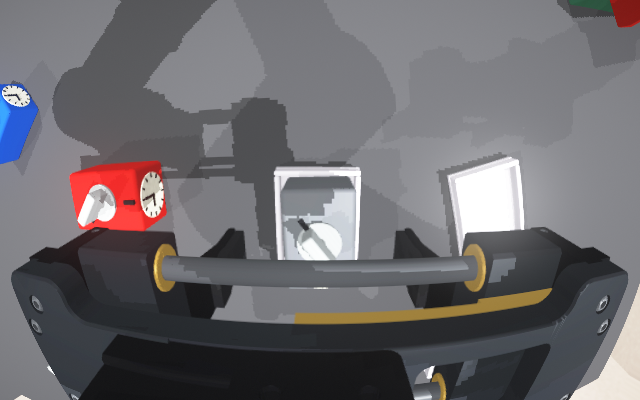

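The timer sits in tray A (px 275–360 × 168–265). Disc centre is about (320,241) and the pointer tip (301,221). Next: key axis and wing direction.

Run:
```python
from h import *
c=np.load("w3.npy",allow_pickle=True).item()
im=cv2.imread("pics/w3.png"); cv2.imwrite("pics/w3c.png",cv2.resize(im[160:280,260:380],(600,600),interpolation=cv2.INTER_CUBIC))
D=ray("wrist",[[320,242],[301,221]],0.0615,c)
a=lambda p:np.rad2deg(np.arctan2(p[1],p[0])); print(D.round(4),"ptr yaw",a(D[1]-D[0]))
T=ray("wrist",[[282,190],[354,190]],0.059,c); print(T)
x,y=D[0]; delta(x,y,0.14,-147+90)
```

```text
[[0.5149 0.2072]
 [0.4955 0.1942]] ptr yaw -146.16324004227587
[[0.46966923 0.18227782]
 [0.47545614 0.23768614]]
rot [  0.    0.  -38.9] alt [  0.   -0.  141.1] shift [-26.2   1.    9.5] q6 -2.38 tcp [0.4887 0.2089 0.1495] F [ 0.1 -0.2 -0.6] grip 87.0 0.0 t 6.8833
```

View pics/w3c.png

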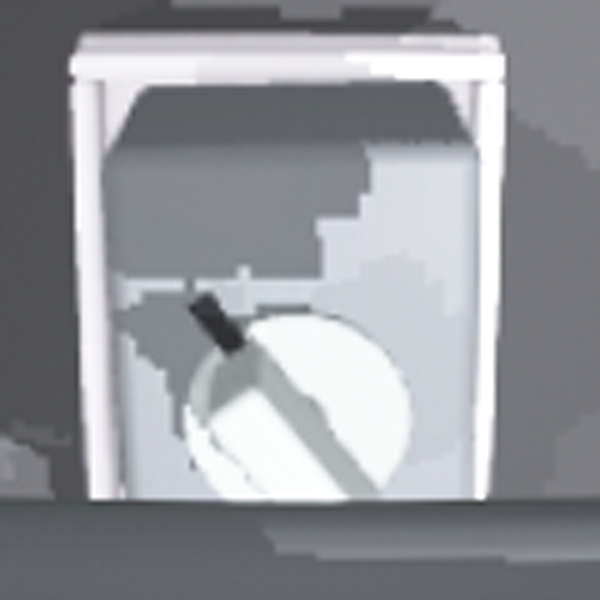

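>>> carry_out --deltas '[[[0,0,-7],[-15,0,0],1],[[0,0,-14],[-29,0,0],1],[[0,0,-21],[-29,0,5],1],[[0,0,-28],[-29,0,9],1],[[0,0,-35],[-29,0,9],0.8]]'

```text
time: 7.3
tcp_pos: [0.5174, 0.205, 0.1382]
tool_rot: [-0.002, -0.253, 0.967, -0.001]
contact_force: [-0.6, -1.1, 0.5]
grip_width: 0.0846
grip_force: 0.0
```

>>> carry_out --deltas '[[[0,0,-4],[0,0,0],0.6],[[0,0,-4],[0,0,0],0.45],[[0,0,-4],[0,0,0],0.4]]'

```text
time: 7.55
tcp_pos: [0.5176, 0.2055, 0.1395]
tool_rot: [-0.001, -0.283, 0.959, -0.0]
contact_force: [0.4, -0.2, -0.0]
grip_width: 0.0683
grip_force: 0.0
```

Run:
```python
from h import *
delta(.518,.206,0.09,123.5)
```

```text
rot [-0.  -0.1 -0.6] alt [-1.000e-01  0.000e+00  1.794e+02] shift [-0.7  0.2 49.5] q6 -1.67 tcp [0.5176 0.2055 0.1395] F [ 0.4 -0.2 -0. ] grip 68.3 0.0 t 7.55
```

>>> carry_out --deltas '[[[0,0,-0.5],[0,0,20],0.35],[[0,0,-0.5],[0,0,38],0.3],[[0,0,-0.5],[0,0,49],0.3],[[0,0,-0.5],[0,0,49],0.2],[[0,0,-0.5],[0,0,49],0.16]]'

```text
time: 7.97
tcp_pos: [0.5174, 0.2055, 0.0909]
tool_rot: [-0.001, -0.288, 0.958, -0.0]
contact_force: [0.4, 0.0, 1.2]
grip_width: 0.0349
grip_force: 0.0
```

>>> carry_out --deltas '[[[0,0,0],[0,0,0],0.14],[[0,0,0],[0,0,0],0.13],[[0,0,0],[0,0,0],0.12],[[0,0,0],[0,0,0],0.12],[[0,0,0],[0,0,0],0.115]]'

```text
time: 8.38
tcp_pos: [0.5175, 0.2063, 0.0922]
tool_rot: [0.001, -0.289, 0.957, 0.001]
contact_force: [-2.2, 2.3, 1.5]
grip_width: 0.0114
grip_force: 1.6
```

>>> carry_out --deltas '[[[0,0,0],[0,0,0],0.113],[[0,0,0],[0,0,0],0.111],[[0,0,0],[0,0,0],0.111]]'

```text
time: 8.63
tcp_pos: [0.5175, 0.2063, 0.0922]
tool_rot: [0.0, -0.289, 0.957, 0.0]
contact_force: [-3.9, 2.8, 5.5]
grip_width: 0.0101
grip_force: 8.9
```

>>> carry_out --deltas '[[[0,0,0],[0,0,0],0.107],[[0,0,5],[0,0,0],0.107],[[0,0,11],[0,0,0],0.107],[[0,0,17],[0,0,0],0.107],[[0,0,23],[0,0,0],0.107]]'

```text
time: 9.05
tcp_pos: [0.5177, 0.2058, 0.0922]
tool_rot: [0.0, -0.09, 0.996, -0.0]
contact_force: [-2.8, 2.2, 4.7]
grip_width: 0.0099
grip_force: 21.6
```

Run:
```python
from h import *
delta(.518,.206,0.09,123.5); print(ctrl.get_state()["torque"])
```

```text
rot [ -0.    0.  -23.2] alt [1.000e-01 0.000e+00 1.568e+02] shift [-0.3  0.1  2.2] q6 -2.06 tcp [0.5177 0.2058 0.0922] F [-2.8  2.2  4.7] grip 9.9 21.6 t 9.05
[ 0.33213857  0.59280466 -0.00867885]
```

>>> carry_out --deltas '[[[0,0,6.5],[0,0,0],0.108],[[0,0,13],[0,0,0],0.108],[[0,0,19.5],[0,0,0],0.108],[[0,0,26],[0,0,0],0.108],[[0,0,32],[0,0,0],0.108]]'

```text
time: 9.47
tcp_pos: [0.5177, 0.2052, 0.0922]
tool_rot: [0.0, 0.188, 0.982, -0.001]
contact_force: [-2.1, -0.9, 6.1]
grip_width: 0.0098
grip_force: 18.8
```

>>> carry_out --deltas '[[[0,0,6.5],[0,0,0],0.108],[[0,0,13],[0,0,0],0.108],[[0,0,13],[0,0,0],0.108],[[0,0,13],[0,0,0],0.2],[[0,0,13],[0,0,0],0.5]]'

```text
time: 9.88
tcp_pos: [0.5174, 0.2053, 0.0913]
tool_rot: [-0.0, 0.296, 0.955, -0.0]
contact_force: [-1.1, -0.2, -0.5]
grip_width: 0.0169
grip_force: 0.0
```

>>> carry_out --deltas '[[[0,0,0],[0,0,0],0.55],[[0,0,0],[0,0,0],0.55],[[0,0,0],[0,0,0],0.55],[[0,0,0],[0,0,-30],0.55],[[0,0,0],[0,0,-60],0.55]]'

```text
time: 10.3
tcp_pos: [0.5163, 0.2049, 0.1503]
tool_rot: [-0.002, 0.296, 0.955, -0.002]
contact_force: [1.3, 1.0, 1.0]
grip_width: 0.0451
grip_force: 0.0
```

Run:
```python
from h import *
delta(.518,.206,0.09,123.5)
c=ctrl.calibration("wrist"); im=ctrl.grab_frame("wrist"); cv2.imwrite("pics/w4.png",im[:,:,::-1])
```

```text
rot [ -0.2  -0.3 -67.9] alt [ -0.3   0.2 112.1] shift [-0.9  2.2 60.2] q6 -2.84 tcp [0.5163 0.2049 0.1503] F [1.3 1.  1. ] grip 45.1 0.0 t 10.3
```

>>> carry_out --deltas '[[[0,0,-7],[0,0,0],0.55],[[0,0,-14],[0,0,0],0.55],[[0,0,-21],[0,0,0],0.55],[[0,0,-28],[0,0,0],0.55],[[0,0,-35],[0,0,0],0.55]]'

```text
time: 10.77
tcp_pos: [0.5174, 0.2058, 0.1514]
tool_rot: [0.0, -0.008, 1.0, 0.0]
contact_force: [0.4, 0.0, -0.1]
grip_width: 0.0481
grip_force: 0.0
```

>>> carry_out --deltas '[[[0,0,-7],[0,0,0],0.55],[[0,0,-14],[0,0,0],0.55],[[0,0,-21],[0,0,0],0.55],[[0,0,-28],[0,0,0],0.55],[[0,0,-35],[0,0,0],0.55]]'

```text
time: 11.18
tcp_pos: [0.5174, 0.2058, 0.1513]
tool_rot: [-0.0, -0.308, 0.951, 0.0]
contact_force: [0.2, 0.5, -0.1]
grip_width: 0.0479
grip_force: 0.0
```

>>> carry_out --deltas '[[[0,0,-7],[0,0,0],0.55],[[0,0,-14],[0,0,0],0.55],[[0,0,-21],[0,0,0],0.55],[[0,0,-28],[0,0,0],0.55],[[0,0,-35],[0,0,0],0.55]]'

```text
time: 11.6
tcp_pos: [0.5174, 0.2058, 0.1513]
tool_rot: [-0.0, -0.58, 0.815, 0.0]
contact_force: [-0.1, 0.5, 0.4]
grip_width: 0.0479
grip_force: 0.0
```

>>> carry_out --deltas '[[[0,0,-7],[0,0,0],0.55],[[0,0,-14],[0,0,0],0.55],[[0,0,-21],[0,0,0],0.55],[[0,0,-28],[0,0,0],0.55],[[0,0,-35],[0,0,0],0.55]]'

```text
time: 12.02
tcp_pos: [0.5174, 0.2057, 0.1513]
tool_rot: [-0.0, 0.798, -0.602, 0.0]
contact_force: [0.0, 0.4, 0.1]
grip_width: 0.0482
grip_force: 0.0
```

>>> carry_out --deltas '[[[0,0,-7],[0,0,0],0.55],[[0,0,-14],[0,0,0],0.55],[[0,0,-21],[0,0,0],0.55],[[0,0,-28],[0,0,0],0.55],[[0,0,-35],[0,0,0],0.55]]'

```text
time: 12.43
tcp_pos: [0.5174, 0.2058, 0.1513]
tool_rot: [-0.0, 0.942, -0.335, -0.0]
contact_force: [0.1, 0.5, 0.2]
grip_width: 0.0478
grip_force: 0.0
```

>>> carry_out --deltas '[[[0,0,-5],[0,0,0],0.5],[[0,0,-5],[0,0,0],0.45],[[0,0,-5],[0,0,0],0.4],[[0,0,-5],[0,0,0],0.4]]'

```text
time: 12.77
tcp_pos: [0.5174, 0.2057, 0.1514]
tool_rot: [0.0, 0.955, -0.297, -0.0]
contact_force: [-0.2, 0.5, 0.3]
grip_width: 0.0366
grip_force: 0.0
```

Run:
```python
from h import *
delta(.5175,.2055,0.092,-124.6+180)
c=ctrl.calibration("wrist"); im=ctrl.grab_frame("wrist"); cv2.imwrite("pics/w5.png",im[:,:,::-1]); np.save("w5.npy",c,allow_pickle=True)
```

```text
rot [0. 0. 0.] alt [  -0.    0. -180.] shift [ 0.2  0.1 59.4] q6 0.3 tcp [0.5174 0.2057 0.1514] F [-0.2  0.5  0.3] grip 36.6 0.0 t 12.7667
```

View pics/w5.png

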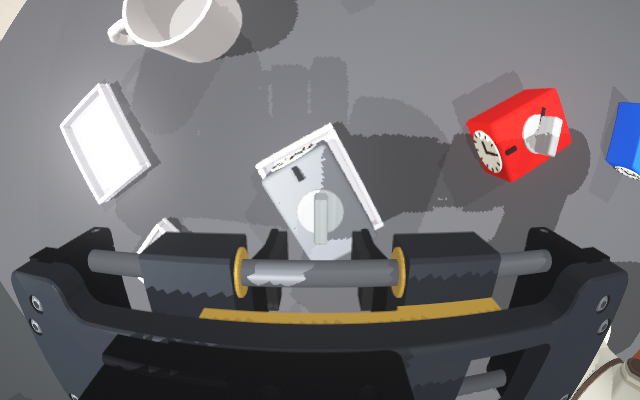

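The wing at px (320,218) is aligned with the jaws and centred, and the timer is still seated. Second part-turn.

>>> carry_out --deltas '[[[0,0,0],[0,0,20],0.4],[[0,0,0],[0,0,42],0.35],[[0,0,0],[0,0,60],0.3],[[0,0,0],[0,0,60],0.2],[[0,0,0],[0,0,60],0.16]]'

```text
time: 13.23
tcp_pos: [0.5172, 0.2054, 0.091]
tool_rot: [0.001, 0.955, -0.296, -0.0]
contact_force: [0.3, -0.1, 0.5]
grip_width: 0.0199
grip_force: 0.0
```

>>> carry_out --deltas '[[[0,0,0],[0,0,0],0.14],[[0,0,0],[0,0,0],0.13],[[0,0,0],[0,0,0],0.12],[[0,0,0],[0,0,0],0.115],[[0,0,0],[0,0,0],0.113]]'

```text
time: 13.65
tcp_pos: [0.5172, 0.2053, 0.0922]
tool_rot: [0.0, 0.955, -0.296, -0.0]
contact_force: [-0.6, -2.7, 2.0]
grip_width: 0.0101
grip_force: 1.2
```

>>> carry_out --deltas '[[[0,0,0],[0,0,0],0.111],[[0,0,0],[0,0,0],0.108],[[0,0,0],[0,0,0],0.108],[[0,0,6],[0,0,0],0.108],[[0,0,12],[0,0,0],0.108]]'

```text
time: 14.07
tcp_pos: [0.5173, 0.2058, 0.092]
tool_rot: [0.0, 0.918, -0.396, 0.0]
contact_force: [-1.9, -2.8, 4.7]
grip_width: 0.0101
grip_force: 19.0
```

>>> carry_out --deltas '[[[0,0,7],[0,0,0],0.108],[[0,0,14],[0,0,0],0.108],[[0,0,21],[0,0,0],0.108],[[0,0,28],[0,0,0],0.108],[[0,0,35],[0,0,0],0.108]]'

```text
time: 14.48
tcp_pos: [0.5173, 0.206, 0.092]
tool_rot: [-0.0, 0.756, -0.654, -0.0]
contact_force: [-3.3, -1.3, 4.3]
grip_width: 0.0095
grip_force: 18.9
```

>>> carry_out --deltas '[[[0,0,7],[0,0,0],0.108],[[0,0,14],[0,0,0],0.108],[[0,0,21],[0,0,0],0.108],[[0,0,28],[0,0,0],0.108],[[0,0,35],[0,0,0],0.108]]'

```text
time: 14.9
tcp_pos: [0.5174, 0.2063, 0.0919]
tool_rot: [0.0, -0.524, 0.852, 0.0]
contact_force: [-3.3, 0.4, 3.7]
grip_width: 0.0102
grip_force: 19.0
```

>>> carry_out --deltas '[[[0,0,7],[0,0,0],0.108],[[0,0,14],[0,0,0],0.108],[[0,0,21],[0,0,0],0.108],[[0,0,28],[0,0,0],0.108],[[0,0,35],[0,0,0],0.108]]'

```text
time: 15.32
tcp_pos: [0.5171, 0.2066, 0.0919]
tool_rot: [0.0, -0.244, 0.97, 0.001]
contact_force: [-4.0, 0.9, 4.5]
grip_width: 0.0096
grip_force: 19.0
```

Run:
```python
from h import *
delta(.5175,.2055,0.092,-6+90); print(ctrl.get_state()["torque"])
```

```text
rot [ 0.1  0.  34.2] alt [-0.000e+00  1.000e-01 -1.458e+02] shift [ 0.2 -1.1 -0.1] q6 -1.75 tcp [0.5171 0.2066 0.0919] F [-4.   0.9  4.5] grip 9.6 19.0 t 15.3167
[0.33666982 1.29279411 0.05291408]
```

>>> carry_out --deltas '[[[0,0,6],[0,0,0],0.108],[[0,0,12],[0,0,0],0.108],[[0,0,18],[0,0,0],0.108],[[0,0,24],[0,0,0],0.108],[[0,0,29],[0,0,0],0.108]]'

```text
time: 15.73
tcp_pos: [0.5172, 0.2069, 0.092]
tool_rot: [0.0, 0.006, 1.0, 0.001]
contact_force: [-4.1, 1.2, 4.4]
grip_width: 0.0097
grip_force: 18.9
```

Run:
```python
from h import *
delta(.5175,.2055,0.092,-6+90); print(ctrl.get_state()["torque"])
```

```text
rot [0.1 0.  5.3] alt [-0.000e+00  1.000e-01 -1.747e+02] shift [-0.3 -1.4 -0. ] q6 -2.25 tcp [0.5172 0.2069 0.092 ] F [-4.1  1.2  4.4] grip 9.7 18.9 t 15.7333
[0.37950654 1.23617438 0.05760596]
```

>>> carry_out --deltas '[[[0,0,2],[0,0,0],0.108],[[0,0,4],[0,0,0],0.108],[[0,0,4],[0,0,0],0.108]]'

```text
time: 15.98
tcp_pos: [0.5173, 0.2069, 0.092]
tool_rot: [0.0, 0.039, 0.999, 0.001]
contact_force: [-5.4, 2.4, 4.4]
grip_width: 0.0099
grip_force: 18.9
```

Run:
```python
from h import *
delta(.5175,.2055,0.092,-6+90); print(ctrl.get_state()["torque"])
```

```text
rot [0.1 0.  1.5] alt [  -0.     0.2 -178.4] shift [-0.4 -1.4 -0. ] q6 -2.32 tcp [0.5173 0.2069 0.092 ] F [-5.4  2.4  4.4] grip 9.9 18.9 t 15.9833
[ 0.52045154  1.32247973 -0.02587554]
```

>>> carry_out --deltas '[[[0,0,2],[0,0,0],0.108],[[0,0,3],[0,0,0],0.108],[[0,0,3],[0,0,0],0.108]]'

```text
time: 16.23
tcp_pos: [0.5177, 0.2067, 0.092]
tool_rot: [0.001, 0.064, 0.998, 0.001]
contact_force: [-3.9, 3.0, 5.4]
grip_width: 0.0099
grip_force: 18.9
```

Run:
```python
from h import *
delta(.5175,.2055,0.092,-6+90); print(ctrl.get_state()["torque"])
```

```text
rot [ 0.1  0.1 -1.4] alt [ 1.000e-01 -1.000e-01  1.786e+02] shift [ 0.  -1.2 -0. ] q6 -2.37 tcp [0.5177 0.2067 0.092 ] F [-3.9  3.   5.4] grip 9.9 18.9 t 16.2333
[0.71760179 1.25274481 0.01039648]
```

>>> carry_out --deltas '[[[0,0,2],[0,0,0],0.108],[[0,0,3],[0,0,0],0.108],[[0,0,3],[0,0,0],0.108]]'

```text
time: 16.48
tcp_pos: [0.518, 0.2063, 0.092]
tool_rot: [0.001, 0.09, 0.996, 0.001]
contact_force: [-2.4, 3.3, 4.2]
grip_width: 0.0096
grip_force: 18.9
```

Run:
```python
from h import *
delta(.5175,.2055,0.092,-6+90); print(ctrl.get_state()["torque"])
```

```text
rot [ 0.1  0.1 -4.4] alt [ 1.000e-01 -1.000e-01  1.756e+02] shift [ 0.4 -0.8 -0. ] q6 -2.42 tcp [0.518  0.2063 0.092 ] F [-2.4  3.3  4.2] grip 9.6 18.9 t 16.4833
[0.57584847 0.8558231  0.237777  ]
```

Reaction torque jumped to 0.24 N·m, so the key is at its stop. Release, lift and check.

>>> carry_out --deltas '[[[0,0,0],[0,0,0],0.12],[[0,0,0],[0,0,0],0.2],[[0,0,0],[0,0,0],0.4],[[0,0,0],[0,0,0],0.5],[[0,0,0],[0,0,0],0.5]]'

```text
time: 16.9
tcp_pos: [0.5173, 0.2053, 0.091]
tool_rot: [-0.0, 0.091, 0.996, -0.0]
contact_force: [0.1, 0.3, -0.3]
grip_width: 0.0293
grip_force: 0.0
```

>>> carry_out --deltas '[[[0,0,0],[0,0,-15],0.5],[[0,0,0],[0,0,-40],0.5],[[0,0,0],[10,0,-70],0.5],[[0,0,0],[40,0,-85],0.5],[[0,0,0],[75,0,-95],0.5]]'

```text
time: 17.32
tcp_pos: [0.4448, 0.2199, 0.1882]
tool_rot: [0.002, 0.092, 0.996, 0.001]
contact_force: [-1.7, 1.3, 1.1]
grip_width: 0.0432
grip_force: 0.0
```

>>> carry_out --deltas '[[[0,0,0],[10,0,0],0.5],[[0,0,0],[10,0,0],0.5],[[0,0,0],[10,0,0],0.5]]'

```text
time: 17.57
tcp_pos: [0.4337, 0.2212, 0.1867]
tool_rot: [0.0, 0.09, 0.996, 0.0]
contact_force: [0.3, -0.2, -0.9]
grip_width: 0.0433
grip_force: 0.0
```

Run:
```python
from h import *
delta(.5175,.2055,0.092,84)
c=ctrl.calibration("wrist"); im=ctrl.grab_frame("wrist"); np.save("w6.npy",c,allow_pickle=True); cv2.imwrite("pics/w6.png",im[:,:,::-1])
R=cv2.Rodrigues(c["rvec"])[0]; p=R@[.5175,.2055,.06]+c["tvec"]; th=np.arctan2(np.hypot(p[0],p[1]),p[2]); u=c["intrinsics"][:2,2]+309.7*th*p[:2]/np.hypot(p[0],p[1]); print(u)
x,y=u.astype(int); x=max(x,60);y=max(min(y,340),60)
cv2.imwrite("pics/w6c.png",cv2.resize(im[y-60:y+60,x-60:x+60,::-1],(600,600),interpolation=cv2.INTER_CUBIC)); print(x,y)
```

```text
rot [ 0.   0.  -4.4] alt [  0.   -0.  175.6] shift [-85.2  -0.4  94.7] q6 -2.56 tcp [0.4337 0.2212 0.1867] F [ 0.3 -0.2 -0.9] grip 43.3 0.0 t 17.5667
[318.7783082  281.16506108]
318 281
```

View pics/w6c.png

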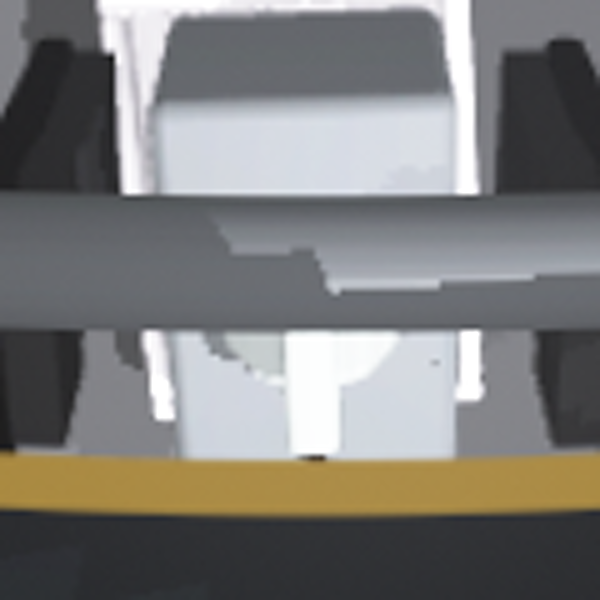

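Wrist crop: the wing points straight down the case towards the bar, and the case is inside the tray walls. I'll back off and take a last check from above.

>>> carry_out --deltas '[[[0,0,0],[0,-35,0],0.5],[[0,0,0],[0,-70,0],0.5],[[0,0,0],[0,-105,0],0.5],[[0,0,0],[0,-140,0],0.5],[[0,0,0],[0,-175,0],0.5]]'

```text
time: 18.03
tcp_pos: [0.4023, 0.0473, 0.1859]
tool_rot: [-0.0, 0.091, 0.996, -0.0]
contact_force: [0.8, 0.3, -0.8]
grip_width: 0.0436
grip_force: 0.0
```

>>> carry_out --deltas '[[[0,0,0],[0,0,0],0.5],[[0,0,0],[0,0,0],0.5],[[0,0,0],[0,0,0],0.5]]'

```text
time: 18.28
tcp_pos: [0.403, 0.0488, 0.1863]
tool_rot: [0.0, 0.092, 0.996, -0.0]
contact_force: [-0.5, -0.2, 0.4]
grip_width: 0.0432
grip_force: 0.0
```

Run:
```python
from h import *
im=ctrl.grab_frame("top")[:,:,::-1]; s=ctrl.grab_frame("scene")[:,:,::-1]
R=lambda a:cv2.resize(a,(400,400),interpolation=cv2.INTER_CUBIC)
cv2.imwrite("pics/f.png",np.hstack([R(im[181:241,246:306]),R(s[160:240,345:425])]))
```

```text
(no output)
```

View pics/f.png

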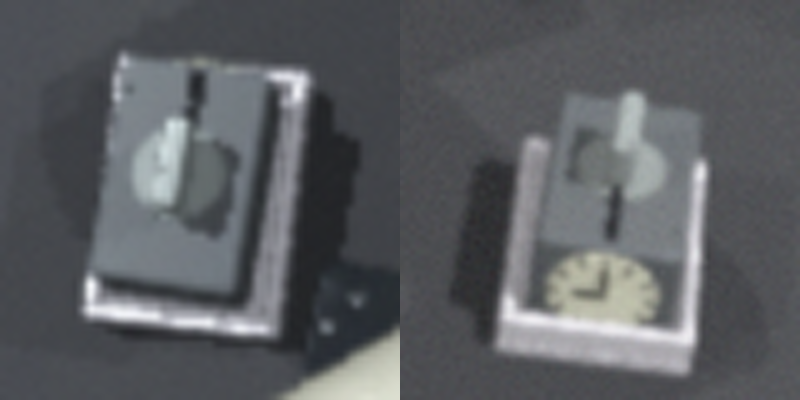

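The two final crops show the pointer running straight into the black bar (left crop, about (190,95)), so the key is at its stop. The timer sits level inside the tray. Handing in.

```bash
python3 -c "
from station import ctrl
print(ctrl.finish_job())"
```

```text
the job is handed in; nothing more can be done
None
```

The timer is back in the holder nearest the base, level and let go, with its key wound to the stop, and the job is handed in. The case was briefly squeezed to about 30 N at pick-up (over your 20 N guide), then eased to about 19 N; the key read up to 21.6 N.

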